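# Dry-lay a one-valve receiver on the breadboard

## Robot

A 6-joint arm with a two-finger parallel gripper is mounted at the origin on the work surface. World frame = base frame: x ahead of the robot, y to its left, z up, the work surface at z = 0. Lengths are in mm, angles in rad, forces in N, time in s.
With the tool pointing down it reaches from about 350 to 950 mm from the base axis. Payload 17.4 kg.
Tool frame: the origin (TCP) lies between the finger pads; the fingertips stand 8 mm ahead of it and the grasp point (between the pads) lies 11 mm behind it (r.tcp_to_tips is the distance from the TCP to the fingertips, in mm); z points along the fingers, y is the line along which they close (so a half turn about z gives the same grasp; the last joint's range is limited). The gripper opens to 93 mm and grips with 3 to 60 N. Pads are 15 mm wide; open, the fingers measure 128 mm over their backs; the gripper's body (75 mm by 188 mm) begins 65 mm behind the grasp point.
Start: joints at [1.23, 0.116, 1.442, -0, 1.584, -0.038], TCP at [201.289, 644.294, 187.446] pointing down, gripper open.
Joint ranges: [-2.83, 2.83], [-0.83, 2.19], [0.07, 2.5], [-1.14, 4.28], [0.01, 3], [-2.97, 2.97]. Speed limits (rad/s): [1.89, 1.89, 2.22, 3.14, 3.14, 3.14].

## Interface

Orientations are given as [roll, pitch, yaw] about the fixed x, y, z axes, in that order (R = Rz(yaw) Ry(pitch) Rx(roll)).
In Python, from plant import monitor, viewer, close_job, spotter, r gives the robot as it stands.
- The arm moves only by the shell command python3 -m pendant 'ROWS' [FORCE]. ROWS is JSON, a list of rows, each a list of 3 entries, a list of its own where there are three numbers: the opening, from 0 (shut) to 1 (fully open), then the shift along the tool's x, y, z as a fraction of full scale, then the turn, a rotation vector about the tool's x, y, z as a fraction of full scale. A call has 1 to 20 rows; each row is the pose to reach, as a shift and turn from the pose commanded when the call began, along the tool's axes at that moment, turning the shorter way round; what a row does not reach only later rows make up. Full scale, the value 1, is 0.3 m for a shift and 180 degrees for a turn. A row lasts 1/10 s, in which the tool goes at most 50 mm and 8.59 degrees, less where a joint would pass 70% of its speed; a pose out of reach is approached as far as the arm can. A call with a number of a shift or a turn outside -1 to 1 is refused whole. A call with a gripper value outside its range is refused whole. The fingers move at their own pace and stop on an object; FORCE is the grip in N (left out, the last holds). Time passes only in rows, so rows that repeat a pose let the fingers close. It gives the time, the measured TCP pose, the force, the opening and the grip force at its end, in the units of the state.
- monitor.observe(): the state, without advancing time (a new reading comes with each control period).
- viewer.camera(name): name is "scene" or "top"; returns a dict with "frame" (480x640x3 uint8, red, green, blue), "intrinsics" (3x3 intrinsics, pixels), "k1" (the pictures are not rectified: a ray, as slopes to the right and down, at radius r is drawn at 1 + k1 r^2 times it, then the intrinsics apply), "eye" and "rotation" of the camera in the world. Camera axes: x right, y down, z forward; pixel columns grow to the right and rows downward; lengths in mm; the calibration is good to about 2 mm. A picture is of the moment at which its call begins. There is no depth.
- close_job(): hands the job in; it is judged then, once.
Trained networks look in a picture, given as the dict that the camera call returned (one of the last four; its "shot" number tells which), for a name from the list of things; names that differ only in an ending like _2 or _b are one class to them, and where a whole thing is asked for, a point or a joint stands for the part that bears it (a point fixed in the world has none). Each returns a list of dicts, best first, with "confidence" (0 to 1); they miss things now and then, are a little off and sometimes report something else, mostly with a low value. They report only what shows in the picture. A call takes as long as a camera call.
- spotter.boxes_of(name, picture): "pixel" ([row, column] in pixels, amid what is visible of it).
- spotter.trace(name, picture): "region" (480x640 bool, what is visible of it) and "pixel" ([row, column] in pixels, amid what is visible of it).
The state is a dict: "time_s": time; "qpos": joint angles; "joint_velocities": joint speeds; "joint_torque": joint torques, N m; "tool_pos": TCP position; "orientation": TCP orientation; "force": force on the tool from outside, world axes, zero at the start; "ft_torque": the same for the moment, N m; "width": finger opening in mm; "finger_force": force on a finger pad.
Only numpy, scipy, OpenCV 4.12 (cv2) and the standard library are available. Lean on these libraries where they do the work, as an engineer would, in place of code of your own. Each camera call takes 0.05 s, during which the arm holds its last target. There are 200 camera calls.

## Task

Lay out the loose parts on the wooden breadboard ready for wiring: stand the large coil former midway between the morse key and the tuning unit, lay the flat copper ring coil centred on top of it, stand the glass valve directly behind the coil former, 80 mm away centre to centre, and lay the steel headband clip directly in front of the morse key, 80 mm away centre to centre, lengthwise along the board's long direction. In front is the board's long side nearer the robot, behind is the other long side, square to the board. Never tip the glass valve over, and leave the small spare former, the mug and the screwdriver where they are.

Things in the scene. Friction and masses are not known exactly. Their poses are not given: they have to be found in the camera images.
- board: Fixed breadboard of pale wood, 240 mm deep (its x) by 360 mm wide (its y) and 18 mm thick, lying on the desk. Origin: centre of its underside; top face 18 mm above. Its +x points behind (away from the robot), -x to the front, +y to the left as the robot sees it; it may be turned by up to 0.3 rad.
- key: Morse key, chrome lever on a black base 56 mm (x) by 90 mm (y), 47 mm high, screwed to the breadboard 115 mm left or right of the board's centre (either may occur). Origin: centre of its underside, on the board's top; axes parallel to the board's.
- tuner: Tuning unit, aluminium box 70 x 70 mm and 36 mm high with a large fluted black knob on top (63 mm across, 58 mm high in all), screwed to the breadboard 115 mm from its centre on the side opposite the key. Origin: centre of its underside, on the board's top.
- coil: Large yellow ceramic coil former, loose, an upright cylinder 40 mm across and 55 mm high, 110 g, flat top. Origin: centre of its underside, z up.
- ring: Flat copper ring coil, loose, lying flat: 44 mm outside, 24 mm inside, 14 mm high, 50 g. Origin: centre of its underside, z up.
- valve: Glass valve, loose, standing upright: black base 32 mm across and 26 mm high, above it a clear bulb 29 mm across to 72 mm high in all, 50 g. Origin: centre of its underside, z up.
- clip: Steel headband clip, loose, lying flat: a bar 60 mm long (its x), 12 mm wide (its y) and 14 mm high with a cross piece 5 mm thick, 28 mm wide and 10 mm high at each end (68 mm long in all), 50 g. Origin: centre of its underside, z up.
- spare: Small yellow ceramic former, loose, upright, only 28 mm across and 30 mm high: a spare, not to be used. Origin: centre of its underside.
- mug: White mug, loose, 76 mm across the rim and 85 mm high, handle at its +y; not part of the job. Origin: centre of its underside.
- driver: Screwdriver, loose, lying on the desk, 170 mm long (its x, handle to -x); not part of the job. Origin: on the desk under the tool.

How it is judged:
By the outcome, as a careful person would: the job done as asked, in the order asked, and still so for the second after the job is handed in, with the robot touching nothing.
It also fails if it takes over 131 s, if anything falls off the work surface, if the arm or the gripper's body presses on something with over 40 N, if the wrist force passes 120 N, or if a joint passes its speed limit or range.

## Working session

There is one attempt and no reset: what is moved stays moved. The work goes in short steps, Python scripts to look and compute and a shell command to move; the robot and the scene stay as the last step left them, time stands still between calls to the robot, and variables do not carry over. Pictures are saved under pics/ and viewed, at most 14 in all, crops included, and the job is handed in when it is done.

```bash
ls; mkdir -p pics
python3 - <<'E'
from plant import monitor, viewer, spotter, r
import cv2, numpy as np
s=monitor.observe(); print(s['time_s'],s['tool_pos'],s['orientation'],s['width'],r.tcp_to_tips)
for n in ("scene","top"):
    p=viewer.camera(n); cv2.imwrite(f"pics/{n}0.png",p["frame"][...,::-1])
    print(n,p["intrinsics"],p["k1"],p["eye"],p["rotation"])
    for t in "board key tuner coil ring valve clip spare mug driver".split():
        print(t,[(np.round(d["pixel"]).tolist(),round(d["confidence"],2)) for d in spotter.boxes_of(t,p)][:3])
E
```

```text
pics
0.0 [201.21582792 644.06727014 186.72633547] [-3.14046746e+00 -5.59637871e-05  2.83879108e+00] 93.02412517320906 8.0
scene [[503.73463178   0.         328.52162024]
 [  0.         503.73463178 245.08413245]
 [  0.           0.           1.        ]] -0.12001968685254337 [ 952.90689128 -416.97602997  868.92275275] [-2.57564341  0.01496338  0.68001626]
board [([191.0, 370.0], 0.57)]
key [([212.0, 339.0], 0.87), ([288.0, 196.0], 0.32)]
tuner [([144.0, 404.0], 0.89)]
coil [([308.0, 230.0], 0.68), ([290.0, 195.0], 0.47)]
ring [([246.0, 225.0], 0.61)]
valve [([330.0, 138.0], 0.71)]
clip [([287.0, 197.0], 0.71)]
spare [([276.0, 274.0], 0.67), ([304.0, 366.0], 0.29)]
mug [([306.0, 367.0], 0.74)]
driver [([397.0, 286.0], 0.92)]
top [[462.16675592   0.         321.48829315]
 [  0.         462.16675592 233.48068141]
 [  0.           0.           1.        ]] -0.10470458707923751 [ 411.10630608   -4.0839106  1049.03187472] [-2.96461948  0.01041883 -1.58900855]
board [([248.0, 245.0], 0.7)]
key [([245.0, 296.0], 0.98)]
tuner [([241.0, 190.0], 0.9)]
coil []
ring [([305.0, 380.0], 0.57)]
valve []
clip [([297.0, 428.0], 0.7)]
spare [([246.0, 378.0], 0.69), ([249.0, 243.0], 0.4)]
mug [([168.0, 355.0], 0.95)]
driver [([295.0, 492.0], 0.71), ([173.0, 446.0], 0.61)]
```

View pics/top0.png

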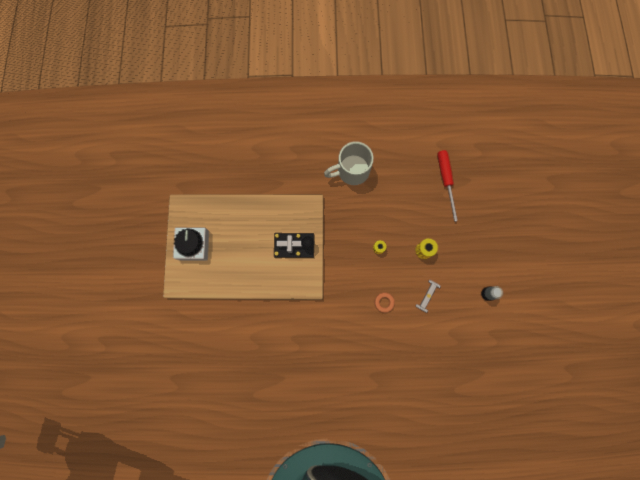

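View pics/scene0.png

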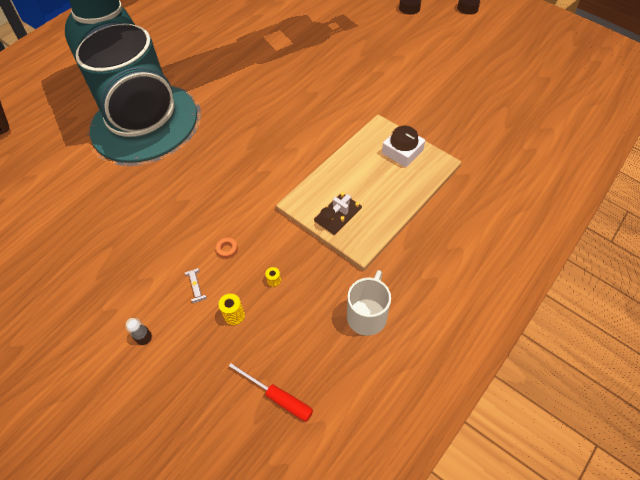

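```bash
cat > h.py <<'E'
from plant import monitor, viewer, spotter
import cv2, numpy as np
from scipy.spatial.transform import Rotation as Ro
from scipy.optimize import minimize
def proj(P,c):
    q=(np.atleast_2d(P)-c["eye"])@Ro.from_euler("xyz",c["rotation"]).as_matrix()
    s=q[:,:2]/q[:,2:]; s=s*(1+c["k1"]*(s**2).sum(1,keepdims=True))
    K=np.array(c["intrinsics"]); return s*[K[0,0],K[1,1]]+K[:2,2]
def unproj(px,c,z):   # px (col,row)
    K=np.array(c["intrinsics"]); d=(np.atleast_2d(px)-K[:2,2])/[K[0,0],K[1,1]]; s=d.copy()
    for _ in range(20): s=d/(1+c["k1"]*(s**2).sum(1,keepdims=True))
    v=np.c_[s,np.ones(len(s))]@Ro.from_euler("xyz",c["rotation"]).as_matrix().T
    return (np.array(c["eye"])+v*((z-c["eye"][2])/v[:,2])[:,None])[:,:2]
def cyl(d,z0,z1):
    a=np.linspace(0,2*np.pi,24,endpoint=False); return np.vstack([np.c_[d/2*np.cos(a),d/2*np.sin(a),0*a+z] for z in (z0,z1)])
def box(l,w,z0,z1,cx=0):
    return np.array([[cx+i*l/2,j*w/2,z] for i in(-1,1) for j in(-1,1) for z in(z0,z1)])
M=dict(board=[box(240,360,0,18)],coil=[cyl(40,0,55)],ring=[cyl(44,0,14)],valve=[cyl(32,0,26),cyl(29,26,72)],
 clip=[box(60,12,0,14),box(5,28,0,10,-31.5),box(5,28,0,10,31.5)],spare=[cyl(28,0,30)],tuner=[box(70,70,0,36),cyl(63,36,58)],key=[box(56,90,0,20)])
def sil(n,x,y,yaw,z,c):
    m=np.zeros((480*4,640*4),np.uint8); R=Ro.from_euler("z",yaw).as_matrix()
    for h in M[n]:
        p=proj(h@R.T+[x,y,z],c)
        cv2.fillConvexPoly(m,cv2.convexHull(np.round((p+.5)*4*16).astype(np.int32)),1,shift=4)
    return m
def fit(n,obs,x0,z=0,yaw=False):  # obs: list of (cam,mask)
    T=[(c,cv2.resize(k.astype(np.uint8),None,fx=4,fy=4,interpolation=cv2.INTER_NEAREST)) for c,k in obs]
    def f(v):
        e=0
        for c,t in T:
            m=sil(n,v[0]*10,v[1]*10,v[2] if yaw else 0,z,c); e+=1-(m&t).sum()/max((m|t).sum(),1)
        return e/len(T)
    v0=np.array([x0[0]/10,x0[1]/10]+([x0[2]] if yaw else []))
    sx=np.vstack([v0]+[v0+np.eye(len(v0))[i]*(1 if i<2 else .2) for i in range(len(v0))])
    o=minimize(f,v0,method="Nelder-Mead",options=dict(initial_simplex=sx,xatol=.01,fatol=1e-4))
    return np.r_[o.x[:2]*10,o.x[2:]].round(3),round(o.fun,3)
E
python3 - <<'E'
from h import *
P=[viewer.camera("top"),viewer.camera("scene")]
pix=dict(board=(245,248),coil=(428,250),ring=(385,303),valve=(489,294),clip=(428,297),spare=(380,247),tuner=(190,243),key=(294,245))
for n,px in pix.items():
    x0=unproj(px,P[0],20)[0]; z=18 if n in("tuner","key") else 0
    obs=[]
    for p in P:
        for d in spotter.trace(n,p):
            q=unproj(d["pixel"][::-1],p,20)[0]
            if np.hypot(*(q-x0))<50: 
                k=np.array(d["region"])
                if n=="board": k=sum(cv2.fillConvexPoly(np.zeros(k.shape,np.uint8),cv2.convexHull(np.argwhere(k)[:,::-1].astype(np.int32)),1) for _ in[0])
                obs.append((p,k)); break
    g=[x0[0],x0[1],0 if n!="clip" else 0.5]
    yw=n in("board","clip")
    print(n,x0.round(),len(obs),*(fit(n,[o],g,z,yw) for o in obs), "both",fit(n,obs,g,z,yw) if len(obs)>1 else "")
E
```

```text
board [565. 177.] 1 (array([ 5.72799e+02,  1.81791e+02, -3.00000e-02]), np.float64(0.014)) both 
coil [ 553. -236.] 2 (array([ 556.226, -229.929]), np.float64(0.175)) (array([ 554.234, -229.5  ]), np.float64(0.062)) both (array([ 554.536, -229.85 ]), np.float64(0.121))
ring [ 437. -134.] 2 (array([ 438.19 , -133.344]), np.float64(0.227)) (array([ 440.709, -134.251]), np.float64(0.167)) both (array([ 438.628, -133.759]), np.float64(0.216))
valve [ 450. -369.] 2 (array([ 452.058, -368.757]), np.float64(0.109)) (array([ 452.932, -371.178]), np.float64(0.161)) both (array([ 452.281, -370.786]), np.float64(0.14))
clip [ 447. -230.] 2 (array([ 451.267, -231.629,   -0.572]), np.float64(0.249)) (array([ 450.431, -233.39 ,   -0.515]), np.float64(0.137)) both (array([ 450.836, -232.794,   -0.555]), np.float64(0.212))
spare [ 562. -128.] 2 (array([ 563.222, -127.007]), np.float64(0.234)) (array([ 562.868, -127.213]), np.float64(0.1)) both (array([ 562.148, -126.688]), np.float64(0.167))
tuner [579. 303.] 2 (array([575.117, 295.944]), np.float64(0.064)) (array([575.012, 297.723]), np.float64(0.136)) both (array([575.257, 296.875]), np.float64(0.101))
key [570.  66.] 2 (array([568.681,  67.341]), np.float64(0.053)) (array([572.582,  65.067]), np.float64(0.118)) both (array([569.748,  67.126]), np.float64(0.099))
```

```bash
cat > g.py <<'E'
import sys; from h import *
s=monitor.observe(); p=np.array(s["tool_pos"]); R=Ro.from_euler("xyz",s["orientation"])
a=sys.argv[1:]
print("t",round(s["time_s"],2),"tcp",p.round(1),"rpy",np.round(s["orientation"],3),"w",round(s["width"],1),"F",np.round(s["force"],1),"ff",np.round(s["finger_force"],1),"q6",round(s["qpos"][5],2))
if a:
    x,y,z,psi=map(float,a)
    d=R.inv().apply(np.array([x,y,z])-p)/300; t=(R.inv()*Ro.from_euler("xyz",[np.pi,0,psi])).as_rotvec()/np.pi
    print("shift",d.round(4),"turn",t.round(4))
E
python3 g.py 555 -229.7 150 1.541
```

```text
t 2.0 tcp [201.3 644.3 187.4] rpy [3.142 0.    2.839] w 92.8 F [-0.1 -0.9 -0.5] ff 0.0 q6 -0.04
shift [-1.9941 -2.4293  0.1248] turn [ 0.     -0.      0.4131]
```

```bash
R='[0.7,[-0.665,-0.81,0],[0,0,0]]'
python3 -m pendant '[[0.7,[-0.665,-0.81,0],[0,0,0]],[0.7,[-0.665,-0.81,0],[0,0,0]],[0.7,[-0.665,-0.81,0],[0,0,0]],[0.7,[-0.665,-0.81,0],[0,0,0]],[0.7,[-0.665,-0.81,0],[0,0,0]],[0.7,[-0.665,-0.81,0],[0,0,0]],[0.7,[-0.665,-0.81,0],[0,0,0]]]' 10
python3 -m pendant '[[0.7,[-0.665,-0.81,0],[0,0,0]],[0.7,[-0.665,-0.81,0],[0,0,0]],[0.7,[-0.665,-0.81,0],[0,0,0]],[0.7,[-0.665,-0.81,0],[0,0,0]],[0.7,[-0.665,-0.81,0],[0,0,0]],[0.7,[-0.665,-0.81,0],[0,0,0]],[0.7,[-0.665,-0.81,0],[0,0,0]]]' 10
python3 g.py 555 -229.7 150 1.541
```

```text
time_s: 2.7
tool_pos: [320.3, 349.8, 188.0]
orientation: [3.141, 0.001, 2.836]
force: [0.5, 0.3, -0.6]
width: 65.2
finger_force: 0.0
time_s: 3.4
tool_pos: [438.2, 58.1, 187.5]
orientation: [-3.141, 0.001, 2.835]
force: [0.0, 1.4, -0.1]
width: 65.0
finger_force: 0.0
t 3.4 tcp [438.2  58.1 187.5] rpy [-3.141e+00  1.000e-03  2.835e+00] w 65.0 F [ 0.   1.4 -0.1] ff 0.0 q6 -1.19
shift [-0.6601 -0.7973  0.1258] turn [-0.00e+00  2.00e-04  4.12e-01]
```

```bash
python3 -m pendant '[[0.7,[-0.66,-0.797,0.1],[0,0,0.412]],[0.7,[-0.66,-0.797,0.1],[0,0,0.412]],[0.7,[-0.66,-0.797,0.1],[0,0,0.412]],[0.7,[-0.66,-0.797,0.1],[0,0,0.412]],[0.7,[-0.66,-0.797,0.1],[0,0,0.412]],[0.7,[-0.66,-0.797,0.1],[0,0,0.412]],[0.7,[-0.66,-0.797,0.1],[0,0,0.412]],[0.7,[-0.66,-0.797,0.1],[0,0,0.412]],[0.7,[-0.66,-0.797,0.1],[0,0,0.412]],[0.7,[-0.66,-0.797,0.1],[0,0,0.412]],[0.7,[-0.66,-0.797,0.1],[0,0,0.412]]]' 10
python3 g.py 555 -229.7 19 1.541
python3 - <<'E'
from h import *
p=viewer.camera("scene"); f=p["frame"][200:400,80:380]; cv2.imwrite("pics/s1.png",cv2.resize(f[...,::-1],None,fx=2.5,fy=2.5))
E
```

```text
time_s: 4.5
tool_pos: [555.1, -225.6, 157.4]
orientation: [-3.142, -0.0, 1.548]
force: [0.3, -0.9, 0.5]
width: 64.9
finger_force: 0.0
t 4.5 tcp [ 555.1 -225.6  157.4] rpy [-3.142 -0.     1.548] w 64.9 F [ 0.3 -0.9  0.5] ff 0.0 q6 -0.41
shift [-0.0137  0.      0.4613] turn [-0.     -0.      0.0022]
```

View pics/s1.png

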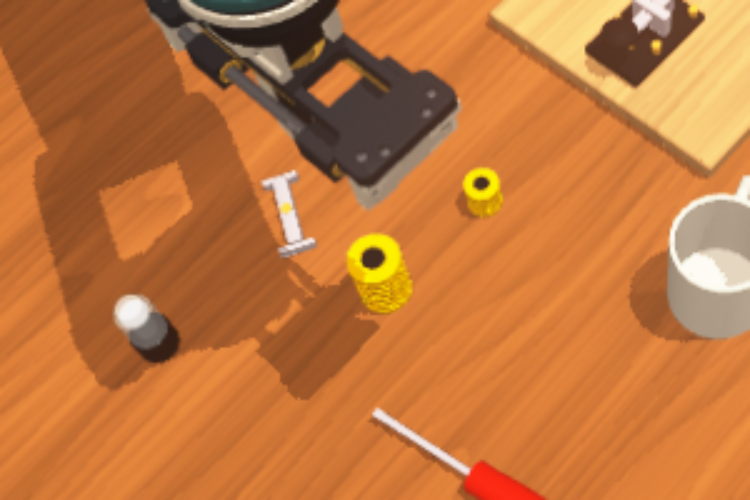

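```bash
python3 -m pendant '[[0.7,[-0.0137,0,0.15],[0,0,0.002]],[0.7,[-0.0137,0,0.27],[0,0,0.002]],[0.7,[-0.0137,0,0.38],[0,0,0.002]],[0.7,[-0.0137,0,0.46],[0,0,0.002]],[0.7,[-0.0137,0,0.46],[0,0,0.002]],[0.7,[-0.0137,0,0.46],[0,0,0.002]],[0.0,[-0.0137,0,0.46],[0,0,0.002]],[0.0,[-0.0137,0,0.46],[0,0,0.002]],[0.0,[-0.0137,0,0.46],[0,0,0.002]],[0.0,[-0.0137,0,0.46],[0,0,0.002]],[0.0,[-0.0137,0,0.46],[0,0,0.002]],[0.0,[-0.0137,0,0.46],[0,0,0.002]]]' 20
python3 g.py 572.5 181.9 150 1.541
```

```text
time_s: 5.75
tool_pos: [555.1, -230.1, 20.1]
orientation: [3.141, 0.0, 1.538]
force: [-1.8, 0.2, 6.0]
width: 38.7
finger_force: 20.0
t 5.75 tcp [ 555.1 -230.1   20.1] rpy [3.141 0.    1.538] w 38.7 F [-1.8  0.2  6. ] ff 20.0 q6 -0.4
shift [ 1.3744  0.0136 -0.4334] turn [ 0.0002  0.0001 -0.0009]
```

```bash
python3 -m pendant '[[0,[0,0,-0.15],[0,0,0]],[0,[0,0,-0.3],[0,0,0]],[0,[0,0,-0.44],[0,0,0]],[0,[1,0.01,-0.44],[0,0,0]],[0,[1,0.01,-0.44],[0,0,0]],[0,[1,0.01,-0.44],[0,0,0]],[0,[1,0.01,-0.44],[0,0,0]],[0,[1,0.01,-0.44],[0,0,0]],[0,[1,0.01,-0.44],[0,0,0]],[0,[1,0.01,-0.44],[0,0,0]],[0,[1,0.01,-0.44],[0,0,0]]]' 20
python3 -m pendant '[[0,[0.37,0.0035,0],[0,0,0]],[0,[0.37,0.0035,0],[0,0,0]],[0,[0.37,0.0035,0],[0,0,0]],[0,[0.37,0.0035,0],[0,0,0]],[0,[0.37,0.0035,0],[0,0,0]]]' 20
python3 g.py 572.5 181.9 38.5 1.541
python3 - <<'E'
from h import *
s=monitor.observe(); P=[viewer.camera("scene"),viewer.camera("top")]
for p in P:
  for d in spotter.trace("coil",p): print(d["pixel"],d["confidence"],d["region"].sum())
  print(proj([[*s["tool_pos"][:2],132]],p))
cv2.imwrite("pics/s2.png",cv2.resize(P[0]["frame"][60:260,260:500,::-1],None,fx=3,fy=3))
E
```

```text
time_s: 6.85
tool_pos: [567.4, 70.7, 151.2]
orientation: [-3.141, 0.0, 1.54]
force: [0.6, 0.2, -1.7]
width: 38.7
finger_force: 20.0
time_s: 7.35
tool_pos: [572.4, 179.3, 151.3]
orientation: [-3.141, 0.001, 1.537]
force: [0.1, -0.5, -1.1]
width: 38.6
finger_force: 20.0
t 7.35 tcp [572.4 179.3 151.3] rpy [-3.141e+00  1.000e-03  1.537e+00] w 38.6 F [ 0.1 -0.5 -1.1] ff 20.0 q6 0.29
shift [0.009  0.     0.3759] turn [-0.0001  0.0002 -0.0012]
[138.9, 371.7] 0.8 618
[[373.73665498 145.30281113]]
[173.2, 445.8] 0.16 514
[[234.23829565 236.58788051]]
```

View pics/s2.png

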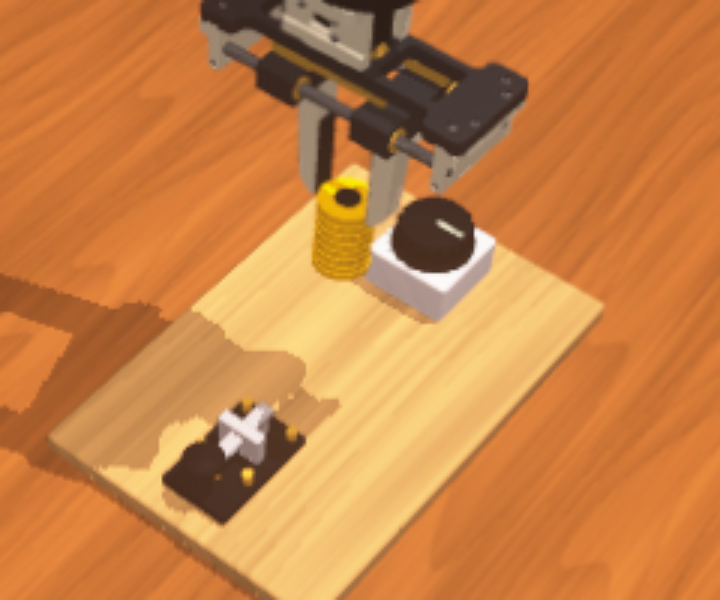

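```bash
python3 -m pendant '[[0,[0,0,0.15],[0,0,0]],[0,[0,0,0.28],[0,0,0]],[0,[0,0,0.34],[0,0,0]],[0,[0,0,0.34],[0,0,0]],[0,[0,0,0.34],[0,0,0]],[0,[0,0,0.34],[0,0,0]]]' 20
python3 g.py 572.5 181.9 38.3 1.541
python3 - <<'E'
from h import *
P=[viewer.camera("scene"),viewer.camera("top")]
for p in P:
  d=spotter.trace("coil",p)[:1]
  if d: print(d[0]["pixel"],d[0]["confidence"],fit("coil",[(p,np.array(d[0]["region"]))],[572,182],28))
E
```

```text
time_s: 8.15
tool_pos: [573.2, 180.7, 51.4]
orientation: [3.139, -0.001, 1.538]
force: [-0.2, 0.8, -0.6]
width: 38.8
finger_force: 20.0
t 8.15 tcp [573.2 180.7  51.4] rpy [ 3.139e+00 -1.000e-03  1.538e+00] w 38.8 F [-0.2  0.8 -0.6] ff 20.0 q6 0.3
shift [ 0.004  -0.0025  0.0436] turn [ 0.0007 -0.0002 -0.001 ]
[169.3, 371.0] 0.94 (array([571.006, 182.206]), np.float64(0.132))
```

```bash
python3 -m pendant '[[0,[0.003,-0.001,0.02],[0,0,0]],[0,[0.003,-0.001,0.035],[0,0,0]],[0,[0.003,-0.001,0.043],[0,0,0]],[0,[0.003,-0.001,0.043],[0,0,0]],[0,[0.003,-0.001,0.043],[0,0,0]]]' 20
python3 -m pendant '[[0.7,[0,0,0],[0,0,0]],[0.7,[0,0,0],[0,0,0]],[0.7,[0,0,0],[0,0,0]],[0.7,[0,0,0],[0,0,0]],[0.7,[0,0,-0.15],[0,0,0]],[0.7,[0,0,-0.3],[0,0,0]],[0.7,[0,0,-0.43],[0,0,0]],[0.7,[-1,0,-0.43],[0,0,0]],[0.7,[-1,0,-0.43],[0,0,0]],[0.7,[-1,0,-0.43],[0,0,0]],[0.7,[-1,0,-0.43],[0,0,0]],[0.7,[-1,0,-0.43],[0,0,0]],[0.7,[-1,0,-0.43],[0,0,0]],[0.7,[-1,0,-0.43],[0,0,0]],[0.7,[-1,0,-0.43],[0,0,0]]]' 20
python3 g.py 439 -133.6 60 1.541
python3 - <<'E'
from h import *
P=[viewer.camera("scene"),viewer.camera("top")]; O=[]
for p in P:
  for d in spotter.trace("coil",p)[:2]:
    if np.hypot(*(unproj(d["pixel"][::-1],p,45)[0]-[572,182]))<40: O.append((p,np.array(d["region"]))); print(d["confidence"],fit("coil",O[-1:],[572,182],18)); break
print(fit("coil",O,[572,182],18))
for n in("ring",):
  for p in P:
    for d in spotter.trace(n,p)[:1]: print(d["confidence"],fit(n,[(p,np.array(d["region"]))],[439,-134],0))
E
```

```text
time_s: 8.85
tool_pos: [572.5, 181.4, 37.8]
orientation: [3.14, 0.0, 1.538]
force: [-3.6, -3.2, 13.7]
width: 38.8
finger_force: 20.1
time_s: 10.35
tool_pos: [562.0, -119.2, 165.3]
orientation: [-3.141, -0.0, 1.536]
force: [0.2, 0.7, 0.4]
width: 64.7
finger_force: 0.0
t 10.35 tcp [ 562.  -119.2  165.3] rpy [-3.141 -0.     1.536] w 64.7 F [0.2 0.7 0.4] ff 0.0 q6 -0.22
shift [-0.0624 -0.408   0.3511] turn [-0.0001 -0.0001 -0.0016]
0.62 (array([571.335, 179.84 ]), np.float64(0.065))
0.76 (array([571.386, 181.955]), np.float64(0.06))
(array([570.991, 181.161]), np.float64(0.077))
```

```bash
python3 -m pendant '[[0.7,[-0.062,-0.408,0.2],[0,0,0]],[0.7,[-0.062,-0.408,0.2],[0,0,0]],[0.7,[-0.062,-0.408,0.2],[0,0,0]],[0.7,[-0.062,-0.408,0.2],[0,0,0]],[0.7,[-0.062,-0.408,0.2],[0,0,0]],[0.7,[-0.062,-0.408,0.2],[0,0,0]]]' 15
python3 g.py 439.3 -133.8 10 1.541
python3 - <<'E'
from h import *
P=[viewer.camera("scene"),viewer.camera("top")]
for p in P:
    for d in spotter.trace("ring",p)[:1]: print(d["confidence"],fit("ring",[(p,np.array(d["region"]))],[439,-134],0))
E
```

```text
time_s: 11.25
tool_pos: [440.3, -132.6, 106.4]
orientation: [3.14, 0.0, 1.539]
force: [-0.3, 0.5, -0.2]
width: 65.4
finger_force: 0.0
t 11.25 tcp [ 440.3 -132.6  106.4] rpy [3.14  0.    1.539] w 65.4 F [-0.3  0.5 -0.2] ff 0.0 q6 -0.32
shift [-0.0039 -0.0036  0.3215] turn [ 0.0004  0.0001 -0.0007]
0.62 (array([ 438.883, -133.786]), np.float64(0.245))
```

```bash
python3 -m pendant '[[0.7,[-0.004,-0.0036,0.15],[0,0,0]],[0.7,[-0.004,-0.0036,0.25],[0,0,0]],[0.7,[-0.004,-0.0036,0.32],[0,0,0]],[0.7,[-0.004,-0.0036,0.32],[0,0,0]],[0.7,[-0.004,-0.0036,0.32],[0,0,0]],[0,[-0.004,-0.0036,0.32],[0,0,0]],[0,[-0.004,-0.0036,0.32],[0,0,0]],[0,[-0.004,-0.0036,0.32],[0,0,0]],[0,[-0.004,-0.0036,0.32],[0,0,0]],[0,[-0.004,-0.0036,0.32],[0,0,0]],[0,[-0.004,-0.0036,0.32],[0,0,0]]]' 15
python3 g.py 572.3 181.3 150 1.541
```

```text
time_s: 12.55
tool_pos: [438.1, -134.0, 9.6]
orientation: [3.142, 0.0, 1.538]
force: [0.0, -0.5, 0.7]
width: 21.6
finger_force: 0.0
t 12.55 tcp [ 438.1 -134.     9.6] rpy [3.142 0.    1.538] w 21.6 F [ 0.  -0.5  0.7] ff 0.0 q6 -0.32
shift [ 1.065   0.4127 -0.468 ] turn [ 0.      0.     -0.0009]
```

Run:
```python
from h import *
P=[viewer.camera("scene"),viewer.camera("top")]
print(proj([[438,-134,0]],P[0]),proj([[438,-134,0]],P[1]))
a=cv2.resize(P[0]["frame"][160:340,150:350,::-1],(600,540)); cv2.imwrite("pics/s3.png",a)
```

```text
[[226.39724628 249.30086993]] [[383.79635474 302.58672424]]
```

View pics/s3.png

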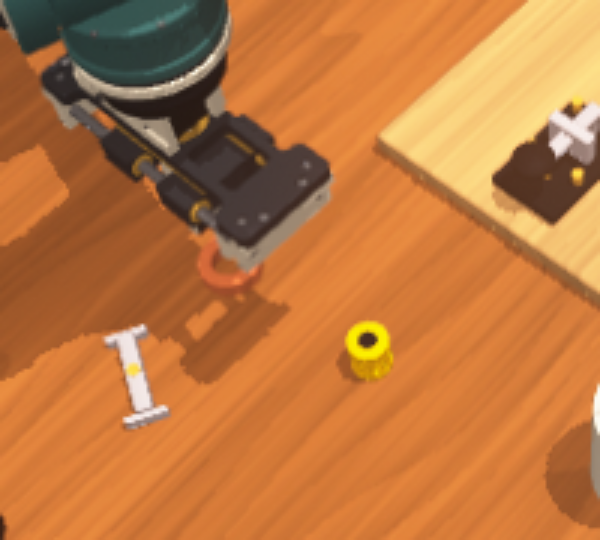

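```bash
python3 -m pendant '[[0.2,[0,0,0],[0,0,0]],[0.2,[0,0,0],[0,0,0]],[0.2,[0,0,0],[0,0,0]]]' 15
python3 -m pendant '[[0.2,[0,0,-0.15],[0,0,0]],[0.2,[0,0,-0.3],[0,0,0]],[0.2,[0,0,-0.4],[0,0,0]],[0.2,[0,0,-0.4],[0,0,0]]]' 15
python3 - <<'E'
from h import *
P=[viewer.camera("scene"),viewer.camera("top")]
for p in P:
    for d in spotter.trace("ring",p)[:2]: print(p["shot"],d["pixel"],d["confidence"],fit("ring",[(p,np.array(d["region"]))],[439,-134],0))
a=cv2.resize(P[0]["frame"][160:340,150:350,::-1],(600,540)); cv2.imwrite("pics/s4.png",a)
E
```

```text
time_s: 12.95
tool_pos: [438.2, -134.0, 9.5]
orientation: [3.142, 0.0, 1.538]
force: [0.5, -0.0, 0.5]
width: 18.6
finger_force: 0.0
time_s: 13.35
tool_pos: [439.8, -134.6, 134.1]
orientation: [3.136, 0.002, 1.538]
force: [0.6, 0.1, -0.7]
width: 18.5
finger_force: 0.0
16 [246.3, 224.1] 0.8 (array([ 438.881, -133.781]), np.float64(0.253))
17 [161.9, 354.0] 0.66 (array([ 439., -134.]), np.float64(1.0))
```

View pics/s4.png

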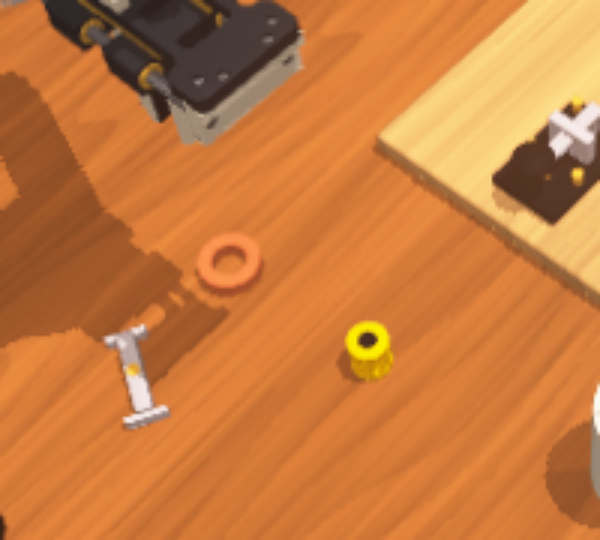

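Run:
```python
from h import *
from plant import r
print([a for a in dir(r) if a[0]!='_'], r.tcp_to_tips)
p=viewer.camera("scene")
for z in (130,140,150,160,170): print(z,[((q-[260,60])*3).round().tolist() for q in proj([[592,171.5,z],[592,187,z],[604,171.5,z]],p)])
print("coil top",((proj([[572.4,180,131+55],[572.4,180,131]],p)-[260,60])*3).round())
```

```text
['IKError', 'tcp_to_tips'] 8.0
130 [[358.0, 278.0], [372.0, 265.0], [373.0, 287.0]]
140 [[359.0, 268.0], [373.0, 254.0], [374.0, 276.0]]
150 [[360.0, 257.0], [374.0, 244.0], [375.0, 266.0]]
160 [[361.0, 246.0], [375.0, 233.0], [377.0, 255.0]]
170 [[362.0, 235.0], [376.0, 222.0], [378.0, 244.0]]
coil top [[347. 196.]
 [342. 256.]]
```

```bash
python3 g.py 439 -133.8 5 1.541
python3 -m pendant '[[0.7,[0,0,0.15],[0,0,0]],[0.7,[0,0,0.3],[0,0,0]],[0.7,[0,0,0.4],[0,0,0]],[0.7,[0,0,0.42],[0,0,0]],[0.7,[0,0,0.43],[0,0,0]],[0.7,[0,0,0.43],[0,0,0]],[0.7,[0,0,0.43],[0,0,0]],[0.7,[0,0,0.43],[0,0,0]]]' 15
python3 g.py 439 -133.8 5 1.541
python3 -m pendant '[[0.7,[0,0,0.01],[0,0,0]],[0.7,[0,0,0.01],[0,0,0]]]' 15
```

```text
t 13.6 tcp [ 437.6 -133.8  128. ] rpy [-3.140e+00 -1.000e-03  1.538e+00] w 18.5 F [-0.2  1.2 -1.1] ff 0.0 q6 -0.32
shift [-1.000e-04  5.600e-03  4.102e-01] turn [-0.0006 -0.0002 -0.0009]
time_s: 14.4
tool_pos: [438.8, -134.3, 1.8]
orientation: [3.14, 0.001, 1.538]
force: [-0.4, 1.0, 0.6]
width: 64.9
finger_force: 0.0
t 14.4 tcp [ 438.8 -134.3    1.8] rpy [3.140e+00 1.000e-03 1.538e+00] w 64.9 F [-0.4  1.   0.6] ff 0.0 q6 -0.32
shift [ 0.0015  0.0006 -0.0106] turn [ 0.0006  0.0002 -0.0009]
time_s: 14.6
tool_pos: [438.1, -134.0, -2.5]
orientation: [3.141, 0.0, 1.538]
force: [0.5, -0.7, 0.5]
width: 65.3
finger_force: 0.0
```

```bash
python3 -m pendant '[[0.7,[0,0,0.01],[0,0,0]],[0.7,[0,0,0.01],[0,0,0]]]' 15 | grep -E "pos|force:"
python3 -m pendant '[[0.7,[0,0,0.01],[0,0,0]],[0.7,[0,0,0.01],[0,0,0]]]' 15| grep -E "pos|force:"
python3 -m pendant '[[0.7,[0,0,0.01],[0,0,0]],[0.7,[0,0,0.01],[0,0,0]]]' 15| grep -E "pos|force:"
```

```text
tool_pos: [438.0, -133.9, -5.9]
force: [0.4, -0.1, -1.3]
finger_force: 0.0
tool_pos: [437.9, -133.9, -8.9]
force: [-0.1, 0.9, 0.5]
finger_force: 0.0
tool_pos: [437.9, -133.9, -11.9]
force: [-0.1, 0.9, 0.3]
finger_force: 0.0
```

```bash
python3 -m pendant '[[0.7,[0,0,0.01],[0,0,0]],[0.7,[0,0,0.01],[0,0,0]]]' 15 | grep -E "pos|force:"
python3 -m pendant '[[0.7,[0,0,0.01],[0,0,0]],[0.7,[0,0,0.01],[0,0,0]]]' 15| grep -E "pos|force:"
python3 - <<'E'
from h import *
P=viewer.camera("scene"); s=monitor.observe(); print(s["tool_pos"])
a=cv2.resize(P["frame"][190:290,170:290,::-1],(720,600),interpolation=cv2.INTER_CUBIC); cv2.imwrite("pics/s5.png",a)
E
```

```text
tool_pos: [438.0, -133.9, -14.8]
force: [0.4, -0.2, 0.2]
finger_force: 0.0
tool_pos: [438.0, -133.9, -17.8]
force: [0.3, 0.0, -0.3]
finger_force: 0.0
[ 438.03042456 -133.96037419  -17.65053093]
```

View pics/s5.png

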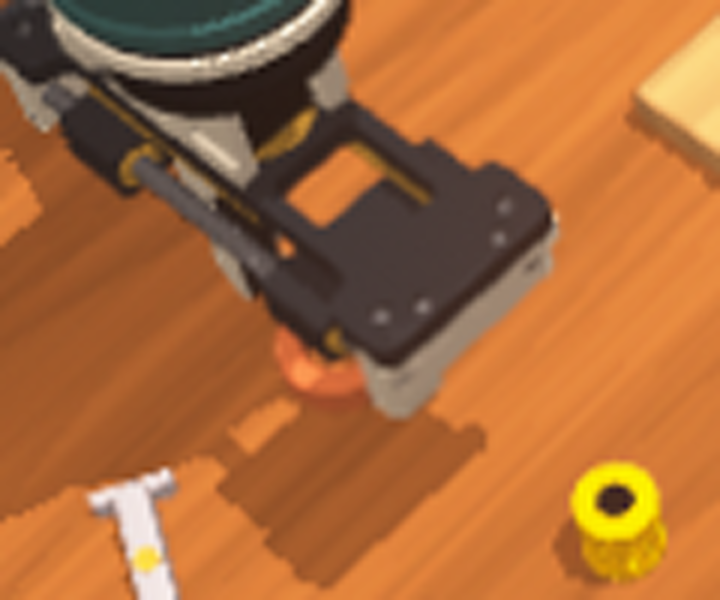

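```bash
python3 -m pendant '[[0.7,[0,0,0.01],[0,0,0]],[0.7,[0,0,0.01],[0,0,0]]]' 15 | grep -E "pos|force:"
python3 -m pendant '[[0.7,[0,0,0.007],[0,0,0]],[0.7,[0,0,0.007],[0,0,0]]]' 15| grep -E "pos|force:"
python3 -m pendant '[[0.7,[0,0,0.007],[0,0,0]],[0.7,[0,0,0.007],[0,0,0]]]' 15| grep -E "pos|force:"
```

```text
tool_pos: [438.0, -133.9, -20.8]
force: [0.1, -0.4, -0.2]
finger_force: 0.0
tool_pos: [438.0, -133.9, -22.8]
force: [0.6, 0.9, 0.7]
finger_force: 0.0
tool_pos: [438.0, -134.0, -24.9]
force: [0.2, -0.2, -0.4]
finger_force: 0.0
```

```bash
python3 -m pendant '[[0.7,[0,0,0.007],[0,0,0]],[0.7,[0,0,0.007],[0,0,0]]]' 15| grep -E "pos|force:"
python3 -m pendant '[[0.7,[0,0,0.004],[0,0,0]],[0.7,[0,0,0.004],[0,0,0]]]' 15| grep -E "pos|force:"
python3 -m pendant '[[0.7,[0,0,0.004],[0,0,0]],[0.7,[0,0,0.004],[0,0,0]]]' 15| grep -E "pos|force:"
```

```text
tool_pos: [438.0, -133.9, -27.0]
force: [-0.2, 1.6, 0.2]
finger_force: 0.0
tool_pos: [438.1, -134.0, -28.1]
force: [-0.8, 0.1, 0.4]
finger_force: 0.0
tool_pos: [438.1, -134.0, -29.3]
force: [-0.5, 0.6, -0.1]
finger_force: 0.0
```

```bash
python3 -m pendant '[[0,[0,0,0],[0,0,0]],[0,[0,0,0],[0,0,0]],[0,[0,0,0],[0,0,0]],[0,[0,0,0],[0,0,0]],[0,[0,0,0],[0,0,0]],[0,[0,0,0],[0,0,0]]]' 12
python3 g.py 572.3 181.3 150 1.541
```

```text
time_s: 17.45
tool_pos: [438.2, -134.0, -29.1]
orientation: [3.142, 0.0, 1.538]
force: [-0.1, 0.1, -0.2]
width: 43.0
finger_force: 12.0
t 17.45 tcp [ 438.2 -134.   -29.1] rpy [3.142 0.    1.538] w 43.0 F [-0.1  0.1 -0.2] ff 12.0 q6 -0.32
shift [ 1.065   0.4126 -0.597 ] turn [ 0.      0.     -0.0009]
```

```bash
python3 -m pendant '[[0,[0,0,-0.13],[0,0,0]],[0,[0,0,-0.28],[0,0,0]],[0,[0,0,-0.42],[0,0,0]],[0,[1,0.387,-0.45],[0,0,0]],[0,[1,0.387,-0.45],[0,0,0]],[0,[1,0.387,-0.45],[0,0,0]],[0,[1,0.387,-0.45],[0,0,0]],[0,[1,0.387,-0.45],[0,0,0]],[0,[1,0.387,-0.45],[0,0,0]],[0,[1,0.387,-0.45],[0,0,0]],[0,[1,0.387,-0.45],[0,0,0]],[0,[1,0.387,-0.45],[0,0,0]],[0,[1,0.387,-0.45],[0,0,0]]]' 12
python3 g.py 572.3 181.3 60 1.541
```

```text
time_s: 18.75
tool_pos: [563.7, 161.2, 105.8]
orientation: [-3.141, 0.0, 1.537]
force: [-0.4, 0.2, -0.1]
width: 43.3
finger_force: 12.0
t 18.75 tcp [563.7 161.2 105.8] rpy [-3.141  0.     1.537] w 43.3 F [-0.4  0.2 -0.1] ff 12.0 q6 0.27
shift [0.0679 0.0265 0.1525] turn [-0.0001  0.0001 -0.0011]
```

```bash
python3 -m pendant '[[0,[0.066,0.0265,0],[0,0,0]],[0,[0.066,0.0265,0.07],[0,0,0]],[0,[0.066,0.0265,0.15],[0,0,0]],[0,[0.066,0.0265,0.15],[0,0,0]],[0,[0.066,0.0265,0.15],[0,0,0]],[0,[0.066,0.0265,0.15],[0,0,0]]]' 12
python3 g.py 572.3 181.3 44.4 1.541
python3 - <<'E'
from h import *
P=[viewer.camera("scene"),viewer.camera("top")]
for p in P:
    for d in spotter.trace("ring",p)[:1]: print(d["pixel"],d["confidence"],fit("ring",[(p,np.array(d["region"]))],[572,181],89))
a=cv2.resize(P[0]["frame"][80:200,310:440,::-1],(650,600),interpolation=cv2.INTER_CUBIC); cv2.imwrite("pics/s6.png",a)
E
```

```text
time_s: 19.35
tool_pos: [573.2, 181.3, 62.5]
orientation: [3.14, -0.0, 1.537]
force: [-0.1, 0.6, -0.8]
width: 43.3
finger_force: 12.0
t 19.35 tcp [573.2 181.3  62.5] rpy [ 3.14  -0.     1.537] w 43.3 F [-0.1  0.6 -0.8] ff 12.0 q6 0.3
shift [ 0.     -0.003   0.0604] turn [ 0.0006 -0.0002 -0.0011]
[157.3, 370.2] 0.78 (array([570.786, 182.398]), np.float64(0.277))
```

View pics/s6.png

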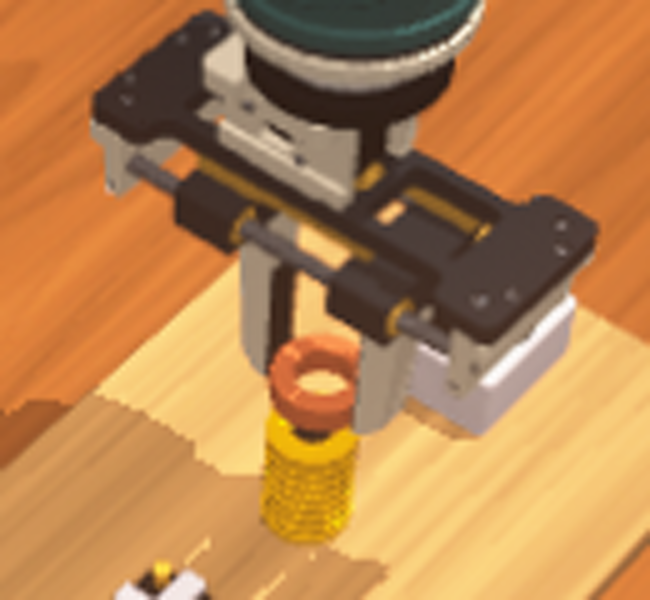

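```bash
python3 -m pendant '[[0,[0,-0.001,0.02],[0,0,0]],[0,[0,-0.001,0.035],[0,0,0]],[0,[0,-0.001,0.045],[0,0,0]],[0,[0,-0.001,0.045],[0,0,0]],[0,[0,-0.001,0.045],[0,0,0]]]' 12
python3 g.py 572.3 181.3 44.4 1.541
```

```text
time_s: 20.05
tool_pos: [572.2, 181.6, 47.3]
orientation: [-3.141, 0.0, 1.538]
force: [-0.6, -0.2, -1.1]
width: 43.0
finger_force: 12.0
t 20.05 tcp [572.2 181.6  47.3] rpy [-3.141  0.     1.538] w 43.0 F [-0.6 -0.2 -1.1] ff 12.0 q6 0.3
shift [-0.0011  0.0003  0.0095] turn [-0.0001  0.     -0.0009]
```

```bash
python3 -m pendant '[[0,[0,0,0.005],[0,0,0]],[0,[0,0,0.01],[0,0,0]],[0,[0,0,0.01],[0,0,0]],[0,[0,0,0.01],[0,0,0]]]' 12
python3 -m pendant '[[0.65,[0,0,0],[0,0,0]],[0.65,[0,0,0],[0,0,0]],[0.65,[0,0,0],[0,0,0]],[0.65,[0,0,0],[0,0,0]],[0.65,[0,0,-0.1],[0,0,0]],[0.65,[0,0,-0.25],[0,0,0]],[0.65,[-0.5,-0.5,-0.33],[0,0,0]],[0.65,[-1,-0.5,-0.33],[0,0,0]],[0.65,[-1,-0.5,-0.33],[0,0,0]],[0.65,[-1,-0.5,-0.33],[0,0,0]],[0.65,[-1,-0.5,-0.33],[0,0,0]],[0.65,[-1,-0.5,-0.33],[0,0,0]],[0.65,[-1,-0.5,-0.33],[0,0,0]],[0.65,[-1,-0.5,-0.33],[0,0,0]],[0.65,[-1,-0.5,-0.33],[0,0,0]]]' 12
python3 - <<'E'
from h import *
P=[viewer.camera("scene"),viewer.camera("top")]
for n,z in(("ring",73),("coil",18),("valve",0)):
  for p in P:
    for d in spotter.trace(n,p)[:1]: print(n,np.round(d["pixel"]),round(d["confidence"],2),fit(n,[(p,np.array(d["region"]))],[571,181] if n!="valve" else [452,-370],z))
a=cv2.resize(P[0]["frame"][80:230,300:480,::-1],(720,600),interpolation=cv2.INTER_CUBIC); cv2.imwrite("pics/s7.png",a)
E
python3 g.py 452.5 -370.5 80 3.11
```

```text
time_s: 20.45
tool_pos: [572.3, 181.6, 44.3]
orientation: [-3.142, 0.0, 1.538]
force: [0.1, 0.2, -0.1]
width: 43.0
finger_force: 12.0
time_s: 21.95
tool_pos: [412.4, -113.8, 143.6]
orientation: [3.141, -0.0, 1.536]
force: [0.6, 0.8, -0.1]
width: 60.3
finger_force: 0.0
ring [162. 372.] 0.82 (array([572.725, 180.99 ]), np.float64(0.119))
ring [245. 239.] 0.71 (array([572.166, 182.307]), np.float64(0.248))
coil [178. 371.] 0.91 (array([572.225, 177.463]), np.float64(0.323))
coil [240. 236.] 0.56 (array([568.527, 176.469]), np.float64(0.832))
valve [328. 139.] 0.69 (array([ 455.126, -370.784]), np.float64(0.184))
valve [295. 493.] 0.54 (array([ 451.611, -367.578]), np.float64(0.32))
t 22.35 tcp [ 412.8 -112.8  143.2] rpy [-3.141 -0.     1.539] w 60.4 F [-0.5  0.3 -0.2] ff 0.0 q6 -0.29
shift [-0.8546  0.1594  0.2105] turn [-1.000e-04 -1.000e-04 -4.999e-01]
```

View pics/s7.png

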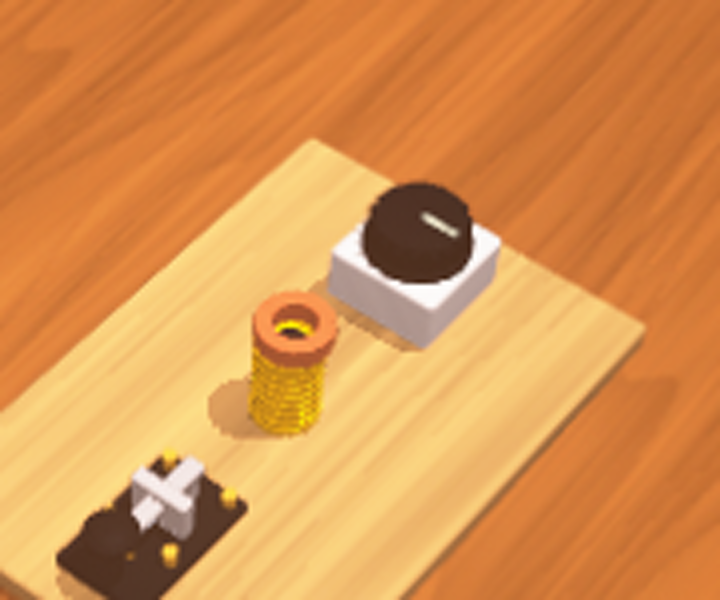

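```bash
python3 -m pendant '[[0.65,[-0.855,0.159,0.14],[0,0,-0.5]],[0.65,[-0.855,0.159,0.14],[0,0,-0.5]],[0.65,[-0.855,0.159,0.14],[0,0,-0.5]],[0.65,[-0.855,0.159,0.14],[0,0,-0.5]],[0.65,[-0.855,0.159,0.14],[0,0,-0.5]],[0.65,[-0.855,0.159,0.14],[0,0,-0.5]],[0.65,[-0.855,0.159,0.14],[0,0,-0.5]],[0.65,[-0.855,0.159,0.14],[0,0,-0.5]],[0.65,[-0.855,0.159,0.14],[0,0,-0.5]],[0.65,[-0.855,0.159,0.14],[0,0,-0.5]],[0.65,[-0.855,0.159,0.14],[0,0,-0.5]],[0.65,[-0.855,0.159,0.14],[0,0,-0.5]],[0.65,[-0.855,0.159,0.14],[0,0,-0.5]],[0.65,[-0.855,0.159,0.14],[0,0,-0.5]]]' 12
python3 g.py 452.5 -370 -2 3.11
python3 - <<'E'
from h import *
P=[viewer.camera("scene"),viewer.camera("top")]
for p in P:
    for d in spotter.trace("valve",p)[:1]: print(np.round(d["pixel"]),round(d["confidence"],2),fit("valve",[(p,np.array(d["region"]))],[452,-370],0))
a=cv2.resize(P[0]["frame"][200:380,60:276,::-1],(720,600),interpolation=cv2.INTER_CUBIC); cv2.imwrite("pics/s8.png",a)
E
```

```text
time_s: 23.75
tool_pos: [452.0, -371.1, 101.3]
orientation: [3.141, -0.0, 3.107]
force: [0.5, -0.8, 0.3]
width: 60.5
finger_force: 0.0
t 23.75 tcp [ 452.  -371.1  101.3] rpy [ 3.141 -0.     3.107] w 60.5 F [ 0.5 -0.8  0.3] ff 0.0 q6 -2.27
shift [-0.0017  0.0038  0.3442] turn [ 0.     -0.     -0.0011]
[329. 140.] 0.78 (array([ 456.56 , -371.654]), np.float64(0.193))
```

View pics/s8.png

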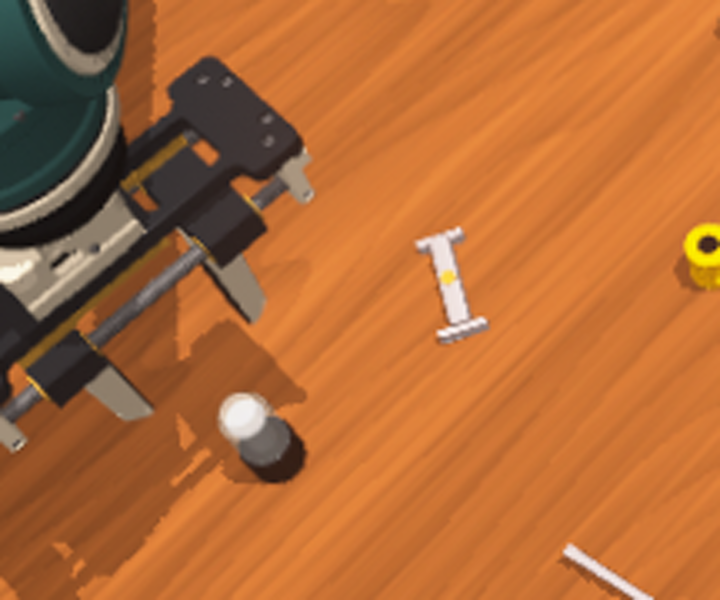

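Run:
```python
from h import *
p=viewer.camera("scene")
f=lambda P:((proj(P,p)-[60,200])/.3).round().tolist()
for z in (93,120,130,140,150): print(z,f([[452,-371,z],[452,-371+30,z],[452,-371-30,z]]))
print("valve",f([[453.5,-370.5,0],[453.5,-370.5,26],[453.5,-370.5,72]]))
```

```text
93 [[220.0, 388.0], [263.0, 348.0], [175.0, 430.0]]
120 [[201.0, 366.0], [245.0, 324.0], [155.0, 408.0]]
130 [[193.0, 357.0], [239.0, 315.0], [147.0, 400.0]]
140 [[186.0, 348.0], [232.0, 306.0], [139.0, 391.0]]
150 [[178.0, 339.0], [225.0, 297.0], [131.0, 383.0]]
valve [[281.0, 458.0], [265.0, 440.0], [236.0, 406.0]]
```

```bash
python3 -m pendant '[[0.65,[-0.003,0.003,0.1],[0,0,0]],[0.65,[-0.003,0.003,0.2],[0,0,0]],[0.65,[-0.003,0.003,0.28],[0,0,0]],[0.65,[-0.003,0.003,0.344],[0,0,0]],[0.65,[-0.003,0.003,0.344],[0,0,0]],[0.65,[-0.003,0.003,0.344],[0,0,0]],[0.65,[-0.003,0.003,0.344],[0,0,0]],[0.28,[-0.003,0.003,0.344],[0,0,0]],[0.28,[-0.003,0.003,0.344],[0,0,0]],[0.28,[-0.003,0.003,0.344],[0,0,0]],[0.28,[-0.003,0.003,0.344],[0,0,0]],[0.28,[-0.003,0.003,0.344],[0,0,0]],[0.28,[-0.003,0.003,0.344],[0,0,0]]]' 10
python3 -m pendant '[[0,[0,0,0],[0,0,0]],[0,[0,0,0],[0,0,0]],[0,[0,0,0],[0,0,0]],[0,[0,0,0],[0,0,0]]]' 10
python3 g.py 652.3 179.5 150 3.11
```

```text
time_s: 25.3
tool_pos: [452.8, -370.4, -1.7]
orientation: [-3.142, 0.0, 3.109]
force: [-0.6, -0.1, 1.0]
width: 28.7
finger_force: 10.0
time_s: 25.7
tool_pos: [452.8, -370.5, -1.8]
orientation: [-3.141, 0.0, 3.109]
force: [-0.9, -0.1, 2.5]
width: 29.1
finger_force: 10.0
t 25.7 tcp [ 452.8 -370.5   -1.8] rpy [-3.141  0.     3.109] w 29.1 F [-0.9 -0.1  2.5] ff 10.0 q6 -2.27
shift [-0.6047  1.8539 -0.506 ] turn [-0.      0.     -0.0003]
```

```bash
python3 -m pendant '[[0,[0,0,-0.1],[0,0,0]],[0,[0,0,-0.22],[0,0,0]],[0,[0,0,-0.34],[0,0,0]],[0,[0,0,-0.42],[0,0,0]],[0,[-0.3,0.93,-0.42],[0,0,0]],[0,[-0.3,0.93,-0.42],[0,0,0]],[0,[-0.3,0.93,-0.42],[0,0,0]],[0,[-0.3,0.93,-0.42],[0,0,0]],[0,[-0.3,0.93,-0.42],[0,0,0]],[0,[-0.3,0.93,-0.42],[0,0,0]],[0,[-0.3,0.93,-0.42],[0,0,0]],[0,[-0.3,0.93,-0.42],[0,0,0]]]' 10
python3 g.py 652.3 179.5 120 3.11
```

```text
time_s: 26.9
tool_pos: [551.8, -93.7, 123.8]
orientation: [-3.142, -0.001, 3.111]
force: [-0.6, -0.1, -0.8]
width: 28.2
finger_force: 10.0
t 26.9 tcp [551.8 -93.7 123.8] rpy [-3.142e+00 -1.000e-03  3.111e+00] w 28.2 F [-0.6 -0.1 -0.8] ff 10.0 q6 -1.75
shift [-0.3068  0.9206  0.0125] turn [-0.     -0.0002  0.0003]
```

```bash
python3 -m pendant '[[0,[-0.31,0.91,0],[0,0,0]],[0,[-0.31,0.91,0],[0,0,0]],[0,[-0.31,0.91,0],[0,0,0]],[0,[-0.31,0.91,0],[0,0,0]],[0,[-0.31,0.91,0],[0,0,0]],[0,[-0.31,0.91,0],[0,0,0]],[0,[-0.31,0.91,0.05],[0,0,0]],[0,[-0.31,0.91,0.15],[0,0,0]],[0,[-0.31,0.91,0.22],[0,0,0]],[0,[-0.31,0.91,0.22],[0,0,0]],[0,[-0.31,0.91,0.22],[0,0,0]]]' 10
python3 g.py 652.3 179.5 17 3.11
python3 - <<'E'
from h import *
z=monitor.observe()["tool_pos"][2]+1.8
P=[viewer.camera("scene"),viewer.camera("top")]
for p in P:
    for d in spotter.trace("valve",p)[:1]: print(np.round(d["pixel"]),round(d["confidence"],2),fit("valve",[(p,np.array(d["region"]))],[652,180],z))
a=cv2.resize(P[0]["frame"][80:230,320:500,::-1],(720,600),interpolation=cv2.INTER_CUBIC); cv2.imwrite("pics/s9.png",a)
E
```

```text
time_s: 28.0
tool_pos: [653.8, 174.0, 58.5]
orientation: [-3.141, -0.0, 3.108]
force: [-0.1, -0.8, -0.4]
width: 28.7
finger_force: 10.0
t 28.0 tcp [653.8 174.   58.5] rpy [-3.141 -0.     3.108] w 28.7 F [-0.1 -0.8 -0.4] ff 10.0 q6 -1.31
shift [0.0057 0.0183 0.1383] turn [-0.0001 -0.0001 -0.0008]
[183. 408.] 0.59 (array([658.163, 170.899]), np.float64(0.511))
```

View pics/s9.png

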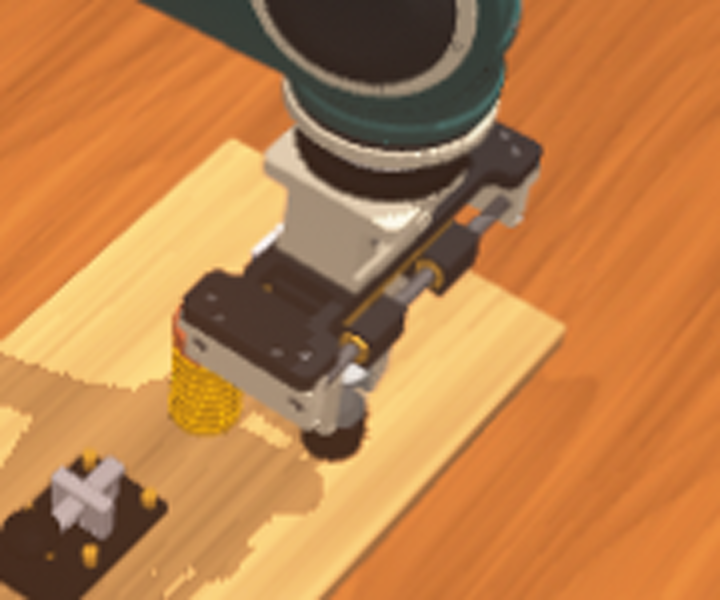

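```bash
python3 g.py 652.3 179.5 17 3.11
python3 -m pendant '[[0,[0.004,0.015,0.06],[0,0,0]],[0,[0.004,0.015,0.1],[0,0,0]],[0,[0.004,0.015,0.115],[0,0,0]],[0,[0.004,0.015,0.115],[0,0,0]],[0,[0.004,0.015,0.115],[0,0,0]]]' 10
python3 g.py 652.3 179.5 16.7 3.11
```

```text
t 28.2 tcp [654.4 175.   59.7] rpy [3.141e+00 2.000e-03 3.109e+00] w 29.0 F [-1.2  0.6 -0.9] ff 10.0 q6 -1.31
shift [0.0077 0.0146 0.1424] turn [ 0.0001  0.0006 -0.0005]
time_s: 28.7
tool_pos: [652.7, 179.9, 23.6]
orientation: [-3.142, -0.0, 3.109]
force: [0.1, -0.4, -0.6]
width: 28.6
finger_force: 10.0
t 28.7 tcp [652.7 179.9  23.6] rpy [-3.142 -0.     3.109] w 28.6 F [ 0.1 -0.4 -0.6] ff 10.0 q6 -1.31
shift [ 0.0013 -0.0014  0.0231] turn [-0.     -0.     -0.0003]
```

```bash
python3 -m pendant '[[0,[0.001,-0.001,0.01],[0,0,0]],[0,[0.001,-0.001,0.018],[0,0,0]],[0,[0.001,-0.001,0.022],[0,0,0]],[0,[0.001,-0.001,0.022],[0,0,0]],[0,[0.001,-0.001,0.022],[0,0,0]]]' 10
python3 -m pendant '[[0.4,[0,0,0],[0,0,0]],[0.5,[0,0,0],[0,0,0]],[0.65,[0,0,0],[0,0,0]],[0.65,[0,0,0],[0,0,0]],[0.65,[0,0,0],[0,0,0]],[0.65,[0,0,-0.1],[0,0,0]],[0.65,[0,0,-0.2],[0,0,0]],[0.65,[0,0,-0.35],[0,0,0]],[0.65,[0,0,-0.42],[0,0,0]],[0.65,[0,0,-0.42],[0,0,0]]]' 10
python3 g.py 451 -232.8 60 2.587
```

```text
time_s: 29.2
tool_pos: [652.4, 179.6, 17.1]
orientation: [3.142, 0.0, 3.109]
force: [1.2, 0.2, -0.6]
width: 28.8
finger_force: 10.0
time_s: 30.2
tool_pos: [653.7, 179.9, 147.3]
orientation: [3.14, 0.005, 3.109]
force: [0.3, -0.2, -0.5]
width: 60.7
finger_force: 0.0
t 30.2 tcp [653.7 179.9 147.3] rpy [3.14  0.005 3.109] w 60.7 F [ 0.3 -0.2 -0.5] ff 0.0 q6 -1.31
shift [ 0.632  -1.3975  0.2856] turn [0.0009 0.0016 0.1662]
```

```bash
python3 -m pendant '[[0.5,[0.316,-0.7,0],[0,0,0]],[0.5,[0.316,-0.7,0],[0,0,0]],[0.5,[0.316,-0.7,0],[0,0,0]],[0.5,[0.316,-0.7,0],[0,0,0]],[0.5,[0.316,-0.7,0],[0,0,0]],[0.5,[0.316,-0.7,0],[0,0,0]]]' 12
python3 g.py 451 -232.8 60 2.587
```

```text
time_s: 30.8
tool_pos: [549.1, -29.9, 142.2]
orientation: [-3.141, -0.001, 3.106]
force: [-0.3, -1.2, 0.4]
width: 46.7
finger_force: 0.0
t 30.8 tcp [549.1 -29.9 142.2] rpy [-3.141e+00 -1.000e-03  3.106e+00] w 46.7 F [-0.3 -1.2  0.4] ff 0.0 q6 -1.64
shift [ 0.3026 -0.6874  0.2746] turn [-0.0002 -0.0002  0.1652]
```

```bash
python3 -m pendant '[[0.5,[0.303,-0.68,0],[0,0,0.165]],[0.5,[0.303,-0.68,0],[0,0,0.165]],[0.5,[0.303,-0.68,0],[0,0,0.165]],[0.5,[0.303,-0.68,0.1],[0,0,0.165]],[0.5,[0.303,-0.68,0.2],[0,0,0.165]],[0.5,[0.303,-0.68,0.27],[0,0,0.165]],[0.5,[0.303,-0.68,0.27],[0,0,0.165]],[0.5,[0.303,-0.68,0.27],[0,0,0.165]]]' 12
python3 - <<'E'
from h import *
P=[viewer.camera("scene"),viewer.camera("top")]
print(monitor.observe()["tool_pos"])
for n,z,g,yw in(("clip",0,[451,-233,-.55],True),("valve",18,[652,180],False),("ring",73,[572,181],False)):
  O=[]
  for p in P:
    for d in spotter.trace(n,p)[:1]: O.append((p,np.array(d["region"])));print(n,np.round(d["pixel"]),round(d["confidence"],2),fit(n,O[-1:],g,z,yw))
E
python3 g.py 451 -232.8 -28.5 2.587
```

```text
time_s: 31.6
tool_pos: [453.6, -227.6, 62.2]
orientation: [3.141, -0.001, 2.591]
force: [0.5, 0.2, 0.6]
width: 46.5
finger_force: 0.0
[ 454.2851822  -227.80883669   63.43579253]
clip [284. 196.] 0.82 (array([ 449.788, -232.864,   -0.566]), np.float64(0.128))
clip [253. 249.] 0.57 (array([ 451.  , -233.  ,   -0.55]), np.float64(1.0))
valve [190. 404.] 0.82 (array([652.825, 180.127]), np.float64(0.142))
valve [212. 240.] 0.74 (array([650.73 , 180.064]), np.float64(0.121))
ring [165. 370.] 0.82 (array([572.215, 182.368]), np.float64(0.173))
ring [239. 235.] 0.77 (array([572.952, 183.659]), np.float64(0.189))
t 32.0 tcp [ 453.5 -228.    62.6] rpy [3.142e+00 1.000e-03 2.591e+00] w 46.8 F [-0.  -0.   0.4] ff 0.0 q6 -1.54
shift [-0.0008 -0.018   0.3036] turn [0.     0.0003 0.0013]
```

```bash
python3 -m pendant '[[0.5,[-0.001,-0.019,0.1],[0,0,0.002]],[0.5,[-0.001,-0.019,0.2],[0,0,0.002]],[0.5,[-0.001,-0.019,0.27],[0,0,0.002]],[0.5,[-0.001,-0.019,0.3],[0,0,0.002]],[0.5,[-0.001,-0.019,0.3],[0,0,0.002]],[0.5,[-0.001,-0.019,0.3],[0,0,0.002]]]' 12
python3 g.py 450.6 -232.8 -28.5 2.585
python3 -m pendant '[[0,[0,0,0],[0,0,0]],[0,[0,0,0],[0,0,0]],[0,[0,0,0],[0,0,0]],[0,[0,0,0],[0,0,0]],[0,[0,0,0],[0,0,0]],[0,[0,0,0],[0,0,0]],[0,[0,0,0],[0,0,0]]]' 15
python3 g.py 489.4 69.2 60 1.541
```

```text
time_s: 32.6
tool_pos: [451.1, -233.4, -26.8]
orientation: [3.142, 0.001, 2.584]
force: [-0.3, 0.4, -0.4]
width: 46.6
finger_force: 0.0
t 32.6 tcp [ 451.1 -233.4  -26.8] rpy [3.142e+00 1.000e-03 2.584e+00] w 46.6 F [-0.3  0.4 -0.4] ff 0.0 q6 -1.54
shift [0.0024 0.0009 0.0055] turn [ 0.      0.0004 -0.0002]
time_s: 33.3
tool_pos: [450.6, -233.2, -27.8]
orientation: [3.142, 0.0, 2.584]
force: [-1.1, 0.3, 2.3]
width: 11.9
finger_force: 15.0
t 33.3 tcp [ 450.6 -233.2  -27.8] rpy [3.142 0.    2.584] w 11.9 F [-1.1  0.3  2.3] ff 15.0 q6 -1.54
shift [ 0.4232  0.9238 -0.2927] turn [0.     0.     0.3321]
```

```bash
python3 -m pendant '[[0,[0,0,-0.1],[0,0,0]],[0,[0,0,-0.25],[0,0,0]],[0,[0.423,0.924,-0.3],[0,0,0.332]],[0,[0.423,0.924,-0.3],[0,0,0.332]],[0,[0.423,0.924,-0.3],[0,0,0.332]],[0,[0.423,0.924,-0.3],[0,0,0.332]],[0,[0.423,0.924,-0.3],[0,0,0.332]],[0,[0.423,0.924,-0.3],[0,0,0.332]],[0,[0.423,0.924,-0.3],[0,0,0.332]],[0,[0.423,0.924,-0.3],[0,0,0.332]],[0,[0.423,0.924,-0.3],[0,0,0.332]],[0,[0.423,0.924,-0.3],[0,0,0.332]]]' 15
python3 g.py 489.4 69.2 -9.3 1.541
python3 - <<'E'
from h import *
P=[viewer.camera("scene"),viewer.camera("top")]
s=monitor.observe(); print(s["tool_pos"])
for p in P:
    for d in spotter.trace("clip",p)[:1]: print(np.round(d["pixel"]),round(d["confidence"],2),fit("clip",[(p,np.array(d["region"]))],[489,69,1.54],s["tool_pos"][2]+27.8,True))
a=cv2.resize(P[0]["frame"][100:250,260:440,::-1],(720,600),interpolation=cv2.INTER_CUBIC); cv2.imwrite("pics/s10.png",a)
E
```

```text
time_s: 34.5
tool_pos: [489.3, 68.9, 61.8]
orientation: [-3.141, 0.0, 1.545]
force: [0.1, 0.9, 0.2]
width: 11.8
finger_force: 14.9
t 34.5 tcp [489.3  68.9  61.8] rpy [-3.141  0.     1.545] w 11.8 F [0.1 0.9 0.2] ff 14.9 q6 0.11
shift [0.001  0.0005 0.2371] turn [-0.0001  0.0001  0.0013]
[489.3287356   68.48403157  61.9314412 ]
[400. 287.] 0.61 (array([489.  ,  69.  ,   1.54]), np.float64(1.0))
```

View pics/s10.png

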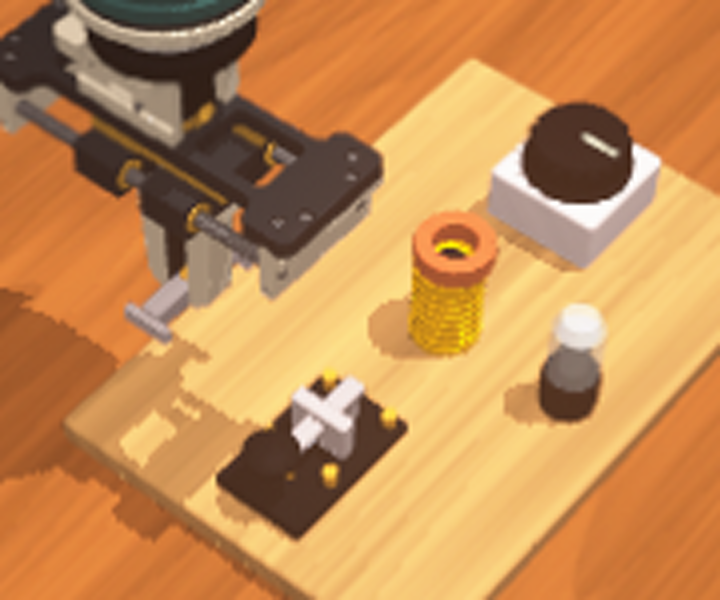

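```bash
python3 - <<'E'
from h import *
p=viewer.camera("scene"); f=lambda P:((proj(P,p)-[260,100])*4).round().tolist()
for z in (130,140,150,160,170): print(z,f([[583,32,z],[583,106,z],[496,62,z]]))
E
python3 g.py 489.4 69.2 30 1.541
```

```text
130 [[286.0, 376.0], [383.0, 281.0], [186.0, 251.0]]
140 [[286.0, 363.0], [383.0, 268.0], [185.0, 237.0]]
150 [[286.0, 349.0], [384.0, 254.0], [184.0, 223.0]]
160 [[286.0, 335.0], [385.0, 239.0], [183.0, 209.0]]
170 [[286.0, 321.0], [385.0, 225.0], [181.0, 194.0]]
t 34.75 tcp [489.4  68.5  62. ] rpy [3.142 0.    1.541] w 11.3 F [ 0.9  0.4 -0.2] ff 14.9 q6 0.12
shift [ 2.200e-03 -1.000e-04  1.068e-01] turn [0.     0.     0.0001]
```

```bash
python3 -m pendant '[[0,[0.002,0,0.1],[0,0,0]],[0,[0.002,0,0.18],[0,0,0]],[0,[0.002,0,0.21],[0,0,0]],[0,[0.002,0,0.21],[0,0,0]],[0,[0.002,0,0.21],[0,0,0]],[0,[0.002,0,0.21],[0,0,0]]]' 15
python3 g.py 489.4 69.2 -9.3 1.541
```

```text
time_s: 35.35
tool_pos: [490.2, 69.8, 0.4]
orientation: [3.14, -0.0, 1.541]
force: [-0.5, -0.4, 0.0]
width: 12.0
finger_force: 14.9
t 35.35 tcp [4.902e+02 6.980e+01 4.000e-01] rpy [ 3.14  -0.     1.541] w 12.0 F [-0.5 -0.4  0. ] ff 14.9 q6 0.12
shift [-0.0022 -0.0026  0.0323] turn [ 0.0006 -0.0001  0.0001]
```

```bash
python3 -m pendant '[[0,[-0.001,-0.001,0.015],[0,0,0]],[0,[-0.001,-0.001,0.028],[0,0,0]],[0,[-0.001,-0.001,0.028],[0,0,0]],[0,[-0.001,-0.001,0.028],[0,0,0]]]' 15
python3 g.py 489.4 69.2 -9.3 1.541
```

```text
time_s: 35.75
tool_pos: [489.0, 69.6, -9.4]
orientation: [-3.141, 0.0, 1.541]
force: [0.4, -0.6, -0.4]
width: 12.0
finger_force: 15.0
t 35.75 tcp [489.   69.6  -9.4] rpy [-3.141  0.     1.541] w 12.0 F [ 0.4 -0.6 -0.4] ff 15.0 q6 0.12
shift [-0.0011  0.0013 -0.0004] turn [-0.0001  0.      0.0001]
```

Release, rise, retreat clear of the board and check everything.

```bash
python3 -m pendant '[[0.5,[0,0,0],[0,0,0]],[0.5,[0,0,0],[0,0,0]],[0.5,[0,0,0],[0,0,0]],[0.5,[0,0,0],[0,0,0]],[0.5,[0,0,-0.1],[0,0,0]],[0.5,[0,0,-0.25],[0,0,0]],[0.5,[0,0,-0.4],[0,0,0]],[0.5,[-0.9,-0.2,-0.5],[0,0,0]],[0.5,[-0.9,-0.2,-0.5],[0,0,0]],[0.5,[-0.9,-0.2,-0.5],[0,0,0]],[0.5,[-0.9,-0.2,-0.5],[0,0,0]],[0.5,[-0.9,-0.2,-0.5],[0,0,0]],[0.5,[-0.9,-0.2,-0.5],[0,0,0]],[0.5,[-0.9,-0.2,-0.5],[0,0,0]],[0.5,[-0.9,-0.2,-0.5],[0,0,0]],[0.5,[-0.9,-0.2,-0.5],[0,0,0]]]' 15
python3 - <<'E'
from h import *
P=[viewer.camera("scene"),viewer.camera("top")]
for n,z,g,yw in(("clip",18,[489,69,1.54],True),("valve",18,[652,180],False),("ring",73,[572,181],False),("coil",18,[572,181],False),("spare",0,[562,-127],False)):
  for p in P:
    for d in spotter.trace(n,p)[:1]: print(n,np.round(d["pixel"]),round(d["confidence"],2),fit(n,[(p,np.array(d["region"]))],g,z,yw))
cv2.imwrite("pics/s11.png",np.hstack([cv2.resize(P[0]["frame"][90:290,250:480,::-1],(400,348)),cv2.resize(P[1]["frame"][130:330,150:380,::-1],(400,348))]))
E
```

```text
time_s: 37.35
tool_pos: [421.3, -197.8, 140.5]
orientation: [-3.141, -0.0, 1.542]
force: [-0.1, -0.9, 0.4]
width: 46.3
finger_force: 0.0
clip [192. 308.] 0.68 (array([488.879,  69.038,   1.568]), np.float64(0.122))
clip [281. 293.] 0.61 (array([488.56 ,  70.978,   1.532]), np.float64(0.168))
valve [188. 404.] 0.81 (array([652.825, 180.127]), np.float64(0.142))
valve [210. 245.] 0.54 (array([651.31 , 179.543]), np.float64(0.265))
ring [158. 371.] 0.59 (array([571.715, 183.632]), np.float64(0.098))
ring [245. 239.] 0.79 (array([571.677, 183.835]), np.float64(0.213))
coil [178. 370.] 0.57 (array([572.549, 178.978]), np.float64(0.394))
coil [242. 237.] 0.56 (array([570.22, 176.97]), np.float64(0.56))
spare [276. 273.] 0.72 (array([ 562.144, -127.08 ]), np.float64(0.086))
spare [246. 378.] 0.58 (array([ 561.551, -126.24 ]), np.float64(0.292))
```

View pics/s11.png

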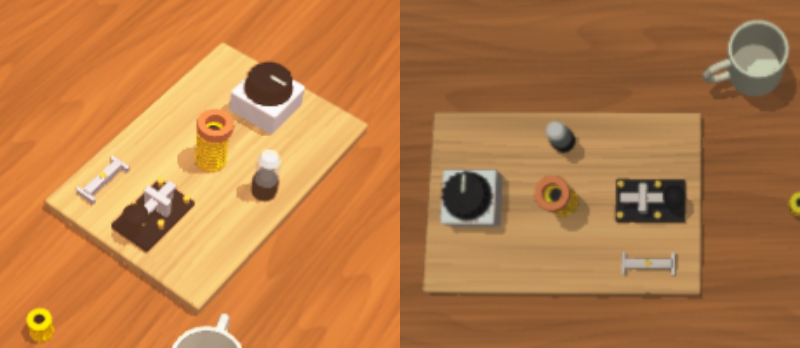

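Run:
```python
from h import *
from h import M
P=[viewer.camera("scene"),viewer.camera("top")]
def pred(n,z,v,p): return sil(n,v[0],v[1],0,z,p)
for p in P:
    hsv=cv2.cvtColor(p["frame"],cv2.COLOR_RGB2HSV)
    R=next(np.array(d["region"]) for d in spotter.trace("ring",p)[:1])
    c=proj([[572,181,45]],p)[0]; yy,xx=np.mgrid[:480,:640]; near=(abs(xx-c[0])<18)&(abs(yy-c[1])<22)
    Y=near&(hsv[...,0]>=22)&(hsv[...,0]<=34)&(hsv[...,1]>215)
    # rows well below ring: compare coil row-extents centre with predicted
    best=None
    down=lambda m:cv2.resize(m.astype(np.float32),(640,480),interpolation=cv2.INTER_AREA)>.5
    T=Y&~R
    def f(v):
        m=cv2.resize(pred("coil",18,v*10,p).astype(np.float32),(640,480),interpolation=cv2.INTER_AREA)
        m=m*(1-R); return np.abs(m-T)[near].sum()/T.sum()
    o=minimize(f,[57.2,18.1],method="Nelder-Mead",options=dict(initial_simplex=[[57.2,18.1],[57.7,18.1],[57.2,18.6]]))
    print("coil",o.x*10,o.fun,T.sum(),"ring",fit("ring",[(p,R)],[572,182],73))
```

```text
coil [515.75 276.  ] 1.0 50 ring (array([571.72 , 182.842]), np.float64(0.252))
coil [572. 181.] inf 0 ring (array([572.438, 184.164]), np.float64(0.263))<stdin>:16: RuntimeWarning: divide by zero encountered in scalar divide
  np.max(np.abs(fsim[0] - fsim[1:])) <= fatol):
```

Run:
```python
from h import *
P=[viewer.camera("scene"),viewer.camera("top")]; out=[]
for p in P:
    c=proj([[572,181,50]],p)[0].astype(int); x0,y0=c-[20,22]
    im=cv2.resize(p["frame"][y0:y0+44,x0:x0+40,::-1],(400,440),interpolation=cv2.INTER_NEAREST)
    for n,z,col in(("coil",18,(255,0,0)),("ring",73,(0,255,0))):
        m=sil(n,572,181.2,0,z,p)[y0*4:(y0+44)*4,x0*4:(x0+40)*4]; m=cv2.resize(m,(400,440))
        cv2.drawContours(im,cv2.findContours(m,0,2)[0],-1,col,1)
    out.append(im)
cv2.imwrite("pics/s12.png",np.hstack(out))
```

```text
(no output)
```

View pics/s12.png

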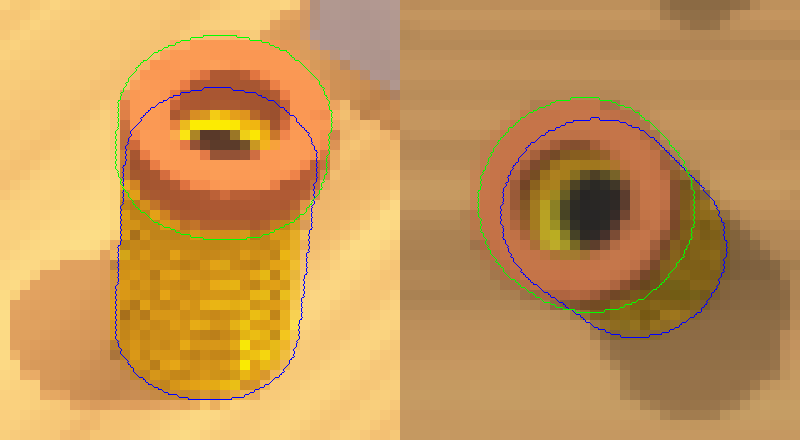

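```bash
python3 -c "
from plant import close_job; print(close_job())"
```

```text
the job is handed in; nothing more can be done
None
```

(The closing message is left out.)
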